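# Clear the mug and flip the tea chest open

## Robot

A 6-joint arm with a two-finger parallel gripper is mounted at the origin on a cart in front of the work surface, level with it; the furniture and walls round the work are solid. World frame = base frame: x ahead of the robot, y to its left, z up, the work surface at z = 0. Lengths are in m, angles in degrees, forces in N, time in s.
With the tool pointing down it reaches from about 0.25 to 0.725 m from the base axis. Payload 9.7 kg.
Tool frame: the origin (TCP) lies midway between the tips of the shut fingers; the grasp point (between the pads) lies 19 mm behind it (bot.pinch_z is the distance from the TCP to the grasp point, in m); z points along the fingers, y is the line along which they close (so a half turn about z gives the same grasp; the last joint's range is limited). The gripper opens to 85 mm and grips with 20 to 120 N. Pads are 22 mm wide; open, the fingers measure 114 mm over their backs; the gripper's body (76 mm by 85 mm) begins 54 mm behind the grasp point. The pads swing forward as they close: fully open they stand 13 mm farther back than shut.
Start: joints at [63.827, 4.979, 10.078, 95.1, 0, 90], TCP at [0.243, 0.494, 0.231] pointing down, gripper open.
Joint ranges: [-179.16, 179.16], [-48.56, 103.87], [-65.8, 70.77], [-126.05, 130.52], [-82.76, 87.17], [-180, 180]. Speed limits (degrees/s): [127.2, 127.2, 147.25, 180, 180, 180].

## Interface

Orientations are given as [roll, pitch, yaw] about the fixed x, y, z axes, in that order (R = Rz(yaw) Ry(pitch) Rx(roll)).
In Python, from workcell import sensors, camera, camera_params, ticket, bot gives the robot as it stands.
- The arm moves only by the shell command python3 -m jog 'ROWS' [FORCE]. ROWS is JSON, a list that holds one entry, the list of rows, each a list of 5 numbers: the shift along the world's x, y, z in units of 50 mm (1.0 is 50 mm), then the turn about the world's z in units of 5 degrees (1.0 is 5 degrees), then the opening, from 0 (shut) to 1 (fully open). In form: [[[tx, ty, tz, yaw, grip], ...]]. A call has 1 to 8 rows; each row shifts and turns the commanded pose from where the row before left it; what a row does not reach is not made up. A row lasts 1/10 s, in which the tool goes at most 50 mm and 8.59 degrees, less where a joint would pass 70% of its speed; a pose out of reach is approached as far as the arm can. A call is refused whole if a number of a shift passes 1 or a number of a turn 1, either way. A call with a gripper value outside its range is refused whole. The fingers move at their own pace and stop on an object; FORCE is the grip in N (left out, the last holds). Time passes only in rows, so rows that do not move let the fingers close. It gives the time, the measured TCP pose, the force, the opening and the grip force at its end, in the units of the state.
- sensors.get_obs(): the state, without advancing time (a new reading comes with each control period).
- camera(name): name is "scene" or "top"; returns the picture (420x560x3 uint8, blue, green, red); there is no depth.
- camera_params(name): a dict with "fx", "fy", "cx", "cy" (pixels), "T" (4x4, takes a point from camera to world coordinates). Camera axes: x right, y down, z forward; pixel columns grow to the right and rows downward; lengths in m; the calibration is good to about 2 mm. A picture is of the moment at which its call begins. camera_params takes no time and is no camera call.
- ticket.job_done(): hands the job in; it is judged then, once.
The state is a dict: "time": time; "q": joint angles; "qd": joint speeds; "joint_efforts": joint torques, N m; "ee_pos": TCP position; "tcp_rot": TCP orientation; "wrist_force": force on the tool from outside, world axes, zero at the start; "torque": the same for the moment, N m; "opening": finger opening in m; "grasp_force": force on a finger pad.
Only numpy, scipy, OpenCV 4.12 (cv2) and the standard library are available. Lean on these libraries where they do the work, as an engineer would, in place of code of your own. Each camera call takes 0.05 s, during which the arm holds its last target. There are 200 camera calls.

## Task

Open the tea chest for choosing a tea: first, with the lid still shut, push the mug that stands in front of it sideways along the table, past whichever end of the chest you like, until the mug no longer stands in front of any part of the chest. Then push the lid up by its metal finger lip with the fingertips and over past upright, so that it stays standing open by itself against its stop. Do not pick up or tip the mug or the chest, do not shove the chest out of its place, and leave everything else on the table alone.

Things in the scene. Friction and masses are not known exactly. Their poses are not given: they have to be found in the camera images.
- tea_chest: light wooden tea chest, loose, 170 (x) by 246 (y) by 80 mm (z) shut, 2.6 kg. Origin: centre of its underside; +x points from its front to its hinged back, +y along its length (left seen from the robot). Front wall at x = -76 mm, ends at y = +-123 mm, lid front edge at x = -82 mm; the lid is a 9 mm board from z = 71 to 80 mm. Inside: four open bays
- tea_chest_lid (a joint): angle of the chest's lid in rad: 0 shut, 1.745 fully open at its stop (about 10 degrees past upright). The lid weighs about 0.2 kg and the hinge has only slight friction: let go before upright it falls shut, beyond about 1.63 rad it falls open onto its stop and stays
- pull_edge (a point): middle of the underside of the metal finger lip at the front of the lid, 4 mm behind the lip's front edge; moves with the lid. The lip is 64 mm wide along the chest's y, 5 mm thick and stands 18 mm out from the lid's front edge (to chest x = -100 mm). Lid shut: its underside is 73 mm above the table, open space below, and the point's axes are the chest's
- chest_hinge (a point): middle of the lid's hinge axis, at (82, 0, 71) mm in the chest's frame; the axis runs along the chest's y. The lip's tip is 182 mm from it
- mug_center (a point): centre of the round body of the stoneware mug (dark above, pale below) that stands in front of the chest, 47 mm above its foot. Straight-sided, 82 mm across, 94 mm tall, 0.26 kg, glazed (friction about 0.4). Its ear handle (26 mm wide at most) stands 36 mm out along the mug's -y axis and at the start points roughly away from the chest, towards the robot
- mug: the same mug; origin under it, 17 mm from the round body's axis towards the handle; z is up when it stands upright
- salt_shaker: bystander: clear salt shaker with a rounded metal top, 44 mm across, 90 mm tall; origin at the centre of its underside
- pepper_mill: bystander: turned dark wooden pepper mill, 58 mm across, 170 mm tall; origin at the centre of its underside
- espresso_cup: bystander: small brown espresso cup, 66 mm across, 94 mm with handle, 58 mm tall; origin at the centre of its underside
- goblet: bystander: stemmed glass goblet, 83 mm across, 122 mm tall; origin at the centre of its underside
- walnut_a: bystander: a walnut, about 35 mm; origin at the centre of its underside
- teaspoon: bystander: steel teaspoon, 130 mm long, 11 mm high; origin at the centre of its underside

How it is judged (in metres and radians):
On the way, in this order (a step that is already met when the one before it is completed fails the run):
1. the mug stands beyond an end of the chest, upright, while the lid is still shut ((y of mug_center in the frame of tea_chest above 0.16 m or y of mug_center in the frame of tea_chest below -0.16 m) and height (world z) of mug_center between 0.037 and 0.055 m and angle between mug's own z axis and vertical below 0.12 rad and linear speed of mug below 0.02 m/s and value of joint tea_chest_lid below 0.1 rad), for 0.2 s.
2. the lid is past upright (value of joint tea_chest_lid above 1.63 rad), for 0.1 s.
At the end, for the whole second after the job is handed in: The lid stands open by itself past upright (beyond 1.66 rad) and still; the mug stands upright and still on the table with its centre more than 160 mm along the chest's length from the chest's middle (its round body past the end of the chest); the chest stands within 40 mm of where it was (value of joint tea_chest_lid above 1.66 rad and velocity of joint tea_chest_lid between -0.05 and 0.05 rad/s and (y of mug_center in the frame of tea_chest above 0.16 m or y of mug_center in the frame of tea_chest below -0.16 m) and height (world z) of mug_center between 0.037 and 0.055 m and angle between mug's own z axis and vertical below 0.12 rad and linear speed of mug below 0.02 m/s and distance of tea_chest from where it was at the start of the episode below 0.04 m and angle between tea_chest's own z axis and vertical below 0.05 rad); the robot touches nothing.
It fails at once if the mug is lifted off the table (height (world z) of mug_center above 0.062 m).
It fails at once if the mug is tipped (angle between mug's own z axis and vertical above 0.4 rad).
It fails at once if the tea chest is lifted or tipped (height (world z) of tea_chest above 0.012 m or angle between tea_chest's own z axis and vertical above 0.12 rad).
It fails at once if the tea chest is shoved more than 40 mm out of its place (distance of tea_chest from where it was at the start of the episode above 0.04 m).
It fails at once if another thing on the table is disturbed (moved more than 30 mm) (distance of any of salt_shaker, pepper_mill, espresso_cup, goblet, walnut_a, teaspoon from where it was at the start of the episode above 0.03 m).
It also fails if it takes over 70 s, if anything falls off the work surface, if the arm or the gripper's body presses on something with over 40 N, if the wrist force passes 120 N, or if a joint passes its speed limit or range.

## Working session

There is one attempt and no reset: what is moved stays moved. The work goes in short steps, Python scripts to look and compute and a shell command to move; the robot and the scene stay as the last step left them, time stands still between calls to the robot, and variables do not carry over. Pictures are saved under pics/ and viewed, at most 10 in all, crops included, and the job is handed in when it is done.

```bash
mkdir -p pics; python3 - <<'E'
from workcell import *
import cv2,numpy as np
for n in("scene","top"):
    cv2.imwrite(f"pics/{n}0.png",camera(n)); p=camera_params(n); print(n,p["fx"],p["cx"],p["cy"],np.round(p["T"],3).tolist())
o=sensors.get_obs(); print(o)
E
```

```text
scene 395.8498594083327 280.9342786200986 211.62851278981861 [[-0.825, -0.278, 0.492, -0.169], [-0.565, 0.395, -0.724, 1.041], [0.007, -0.876, -0.483, 0.776], [0.0, 0.0, 0.0, 1.0]]
top 470.6989584174481 271.43475183163866 206.14937564357692 [[-0.021, -0.996, 0.085, 0.418], [-1.0, 0.02, -0.015, 0.019], [0.014, -0.085, -0.996, 1.468], [0.0, 0.0, 0.0, 1.0]]
{'time': 0.1, 'q': array([6.38285103e+01, 5.00773803e+00, 1.00399845e+01, 9.51009513e+01,
       3.69704641e-04, 9.00006057e+01]), 'qd': array([ 0.01208671, -0.09236527,  0.08190156, -0.06392426,  0.07486296,
       -0.0699636 ]), 'joint_efforts': array([-4.94441701e-04, -5.21558440e+01,  4.65653837e+01,  1.60429557e-02,
       -1.18383127e-05,  2.36495589e-05]), 'ee_pos': array([0.24248817, 0.49342484, 0.23066487]), 'tcp_rot': array([-1.79931295e+02, -3.68978010e-04,  1.53827904e+02]), 'wrist_force': array([1.12957892, 1.14025846, 0.4139282 ]), 'torque': array([ 2.87266578e-02, -2.06924609e-02, -5.07367990e-05]), 'grasp_force': 0.0, 'opening': 0.08548143304481487}
```

View pics/scene0.png

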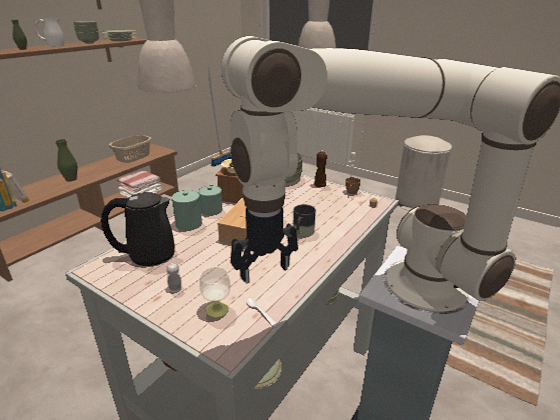

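View pics/top0.png

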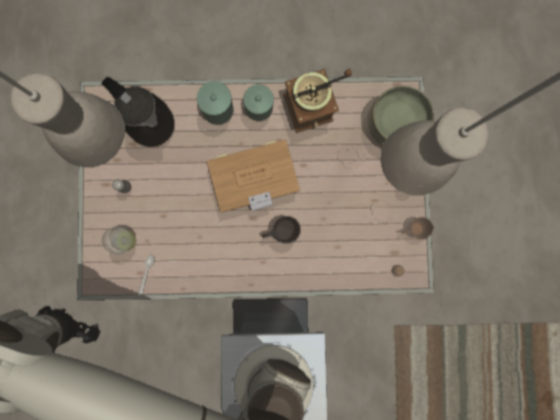

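The top view shows the lid with corners near (208,157), (290,142), (299,192), (217,211). The lip is at (260,201) and the mug rim at (286,229), with its handle pointing image-left (+y). The -y side (image right) is free, so I'll push the mug that way.

```bash
cat > h.py <<'E'
from workcell import *
import cv2,numpy as np
def ray(n,u,v,z):
    p=camera_params(n);T=np.array(p["T"]);d=T[:3,:3]@[(u-p["cx"])/p["fx"],(v-p["cy"])/p["fy"],1];o=T[:3,3]
    return (o+d*(z-o[2])/d[2])
E
python3 - <<'E'
from h import *
im=cv2.imread("pics/top0.png")
hsv=cv2.cvtColor(im,cv2.COLOR_BGR2HSV)
print("hsv lid,table,mug,lip",hsv[165,225],hsv[240,200],hsv[229,286],hsv[201,260])
m=((hsv[...,1]>115)&(hsv[...,2]>90)).astype(np.uint8);m[:135]=0;m[215:]=0;m[:,:195]=0;m[:,310:]=0
c=max(cv2.findContours(m,0,2)[0],key=cv2.contourArea)
r=cv2.minAreaRect(c);b=cv2.boxPoints(r)
P=np.array([ray("top",*q,.08)[:2] for q in b]);print(b,P,"centre",P.mean(0),[np.linalg.norm(P[i]-P[i-1]) for i in range(4)])
k=(hsv[...,2]<75).astype(np.uint8);k[:212]=0;k[250:]=0;k[:,:250]=0;k[:,310:]=0
c=max(cv2.findContours(k,0,2)[0],key=cv2.contourArea);print(cv2.boundingRect(c),cv2.minEnclosingCircle(c))
o=cv2.morphologyEx(k,2,np.ones((13,13)));cc=max(cv2.findContours(o,0,2)[0],key=cv2.contourArea)
u,rr=cv2.minEnclosingCircle(cc);print("mug",u,rr,ray("top",*u,.094),ray("top",*u,.06))
for n,q,z in(("handle",(265,234),.05),("lip",(260,201),.078),("espr",(420,229),.05),("walnut",(398,270),.02),("spoonend",(142,290),.0),("goblet",(121,239),.1)):print(n,ray("top",*q,z).round(3))
cv2.imwrite("pics/c.png",cv2.resize(im[130:290,190:450],None,fx=3,fy=3,interpolation=2))
E
```

```text
hsv lid,table,mug,lip [ 15 111 161] [ 13  54 169] [12 45 73] [  8   7 155]Traceback (most recent call last):
  File "<stdin>", line 6, in <module>
ValueError: max() iterable argument is empty
```

```bash
python3 - <<'E'
from h import *
im=cv2.imread("pics/top0.png")
cv2.imwrite("pics/c.png",cv2.resize(im[130:290,190:450],None,fx=3,fy=3,interpolation=2))
hsv=cv2.cvtColor(im,cv2.COLOR_BGR2HSV)
m=((hsv[...,1]>82)&(hsv[...,2]>90)).astype(np.uint8);m[:135]=0;m[218:]=0;m[:,:195]=0;m[:,310:]=0
m=cv2.morphologyEx(m,2,np.ones((3,3)))
c=max(cv2.findContours(m,0,2)[0],key=cv2.contourArea)
r=cv2.minAreaRect(c);b=cv2.boxPoints(r)
P=np.array([ray("top",*q,.08)[:2] for q in b]);print(b,P,"centre",P.mean(0),[np.linalg.norm(P[i]-P[i-1]) for i in range(4)])
k=(hsv[...,2]<85).astype(np.uint8);k[:212]=0;k[250:]=0;k[:,:250]=0;k[:,310:]=0
c=max(cv2.findContours(k,0,2)[0],key=cv2.contourArea);print(cv2.boundingRect(c),cv2.minEnclosingCircle(c))
o=cv2.morphologyEx(k,2,np.ones((13,13)));cc=max(cv2.findContours(o,0,2)[0],key=cv2.contourArea)
u,rr=cv2.minEnclosingCircle(cc);print("mug",u,rr,ray("top",*u,.094),ray("top",*u,.06))
for n,q,z in(("handle",(265,234),.05),("lip",(260,201),.078),("espr",(420,229),.05),("walnut",(398,270),.02),("spoonend",(142,290),.0),("goblet",(121,239),.1)):print(n,ray("top",*q,z).round(3))
E
```

```text
[[205.5038  160.05214]
 [285.21408 138.00462]
 [299.71198 190.42009]
 [220.00168 212.4676 ]] [[ 0.67753024  0.19105059]
 [ 0.7400363  -0.04804382]
 [ 0.58108149 -0.0874196 ]
 [ 0.52014338  0.14975074]] centre [0.62969785 0.05133448] [np.float64(0.1627154043767416), np.float64(0.2471298100374365), np.float64(0.16375922934893442), np.float64(0.2448738966714897)]
(262, 217, 38, 26) ((280.5, 230.5), 19.039531707763672)
mug (285.5, 229.5) 13.729630470275879 [ 0.46546747 -0.04184879  0.094     ] [ 0.46665367 -0.04335034  0.06      ]
handle [0.455 0.018 0.05 ]
lip [0.552 0.031 0.078]
espr [ 0.46  -0.451  0.05 ]
walnut [ 0.337 -0.387  0.02 ]
spoonend [0.292 0.399 0.   ]
goblet [0.448 0.434 0.1  ]
```

View pics/c.png

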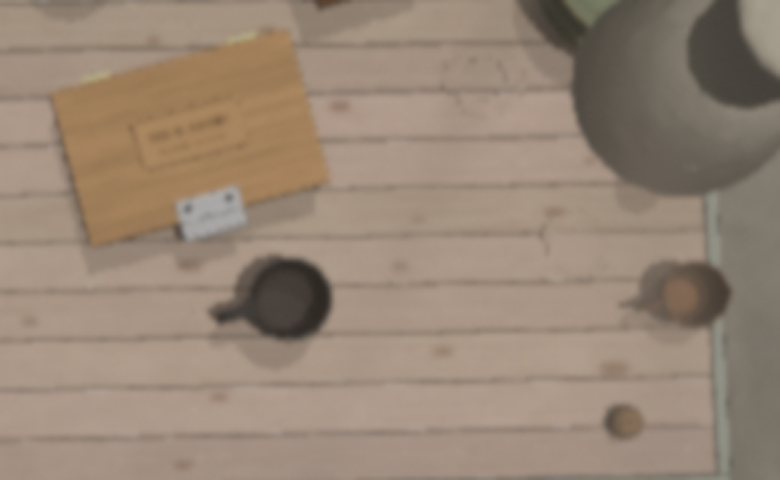

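The lid measures chest yaw ≈14.3° with its centre at (0.630, 0.051). The mug is at (0.466, -0.042), chest y ≈ -0.05. Its handle points at about (-0.17, 0.98), nearly opposite to the push. I'll put the two fingers either side of the handle and push along (0.18, -0.98).

```bash
python3 -m jog '[[[0.37,-0.79,0,-1,0.62],[0.37,-0.79,0,-1,0.62],[0.37,-0.79,0,-1,0.62],[0.37,-0.79,0,-1,0.62],[0.37,-0.79,0,-1,0.62],[0.37,-0.79,0,-1,0.62],[0.37,-0.79,0,-1,0.62],[0.37,-0.79,0,-1,0.62]]]' 30; python3 -m jog '[[[0.37,-0.79,0,-1,0.62],[0.37,-0.79,0,-1,0.62],[0.37,-0.79,0,-0.6,0.62],[0,0,0,0,0.62],[0,0,0,0,0.62]]]'
```

```text
time: 0.9
ee_pos: [0.3908, 0.1759, 0.2311]
tcp_rot: [-180.0, 0.0, 113.6]
wrist_force: [1.4, 0.7, -0.4]
opening: 0.053
grasp_force: 0.0
time: 1.4
ee_pos: [0.4461, 0.0583, 0.2309]
tcp_rot: [-179.9, -0.0, 100.7]
wrist_force: [0.3, -1.0, 0.7]
opening: 0.0529
grasp_force: 0.0
```

```bash
python3 -m jog '[[[0,0,-0.8,0,0.62],[0,0,-0.8,0,0.62],[0,0,-0.8,0,0.62],[0,0,-0.8,0,0.62],[0,0,-0.7,0,0.62],[0,0,0,0,0.62]]]'; python3 - <<'E'
from h import *
im=np.hstack([cv2.resize(camera("top")[150:280,200:330],(400,400)),cv2.resize(camera("scene")[170:300,210:340],(400,400))])
cv2.imwrite("pics/d1.png",im);print(sensors.get_obs()["q"])
E
```

```text
time: 2.0
ee_pos: [0.4426, 0.06, 0.032]
tcp_rot: [-179.6, -0.0, 101.0]
wrist_force: [-0.2, 0.2, 0.6]
opening: 0.0529
grasp_force: 0.0
[ 7.66132409e+00 -7.98558175e+00 -2.41449310e+01  7.38731421e+01
  5.54582979e-03  8.67301133e+01]
```

View pics/d1.png

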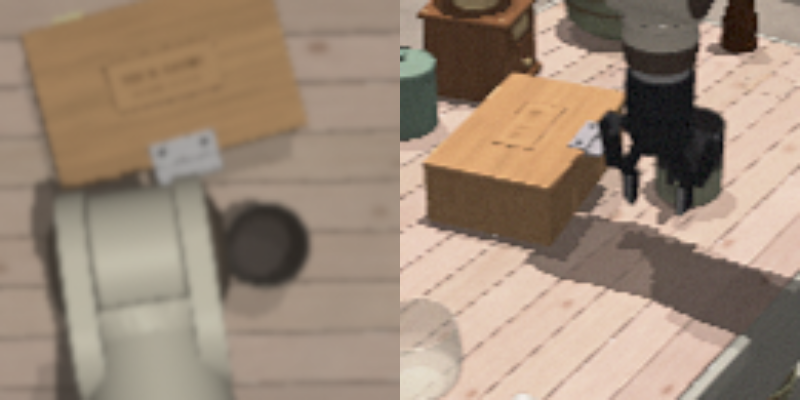

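The fingers straddle the handle line, with the mug body at about (265,245) in the left crop and clear of the chest. I'll advance gently.

```bash
python3 -m jog '[[[0.07,-0.3,0,0,0.62],[0.07,-0.3,0,0,0.62],[0.06,-0.3,0,0,0.62],[0.06,-0.25,0,0,0.62],[0.03,-0.2,0,0,0.62],[0.03,-0.2,0,0,0.62],[0.03,-0.2,0,0,0.62],[0.03,-0.2,0,0,0.62]]]'; python3 -m jog '[[[0.04,-0.2,0,0,0.62],[0.04,-0.2,0,0,0.62],[0.04,-0.2,0,0,0.62],[0.04,-0.2,0,0,0.62],[0.04,-0.2,0,0,0.62],[0.04,-0.2,0,0,0.62]]]'; python3 - <<'E'
from h import *
im=np.hstack([cv2.resize(camera("top")[150:280,220:350],(400,400)),cv2.resize(camera("scene")[150:280,230:360],(400,400))])
cv2.imwrite("pics/d2.png",im)
E
```

```text
time: 2.9
ee_pos: [0.4653, -0.039, 0.0365]
tcp_rot: [180.0, -0.0, 100.8]
wrist_force: [0.1, 1.6, 0.4]
opening: 0.0526
grasp_force: 0.0
time: 3.5
ee_pos: [0.4772, -0.0992, 0.0362]
tcp_rot: [-180.0, -0.0, 100.8]
wrist_force: [-0.7, 1.4, 0.7]
opening: 0.0526
grasp_force: 0.0
```

View pics/d2.png

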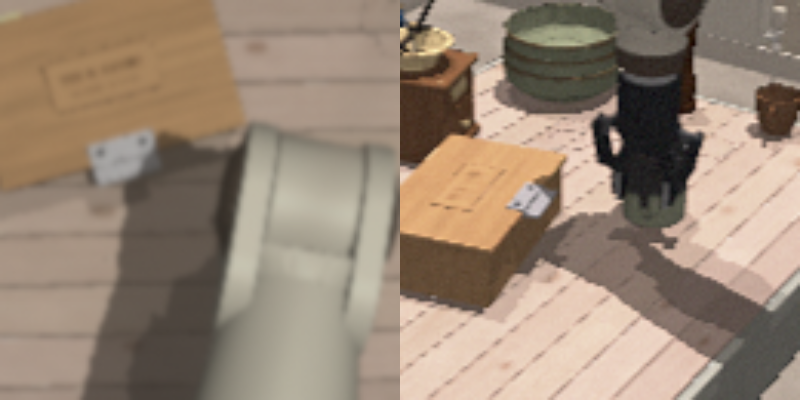

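The mug stands upright ahead of the fingers and has moved with them. I'll push about 65 mm more, then back off straight and rise.

```bash
python3 -m jog '[[[0.04,-0.2,0,0,0.62],[0.04,-0.2,0,0,0.62],[0.04,-0.2,0,0,0.62],[0.04,-0.2,0,0,0.62],[0.04,-0.2,0,0,0.62],[0.03,-0.15,0,0,0.62],[0.02,-0.1,0,0,0.62],[0,0,0,0,0.62]]]'; python3 -m jog '[[[-0.04,0.2,0,0,0.62],[-0.08,0.4,0,0,0.62],[-0.12,0.6,0,0,0.62],[0,0.1,0.3,0,0.62],[0,0,0.9,0,0.62],[0,0,0.9,0,0.62],[0,0,0.9,0,0.62],[0,0,0.9,0,0.62]]]'; python3 -m jog '[[[-0.5,0.9,0.1,1,1],[-0.5,0.9,0,1,1],[-0.5,0.5,0,1,1],[-0.4,0.5,0,1,1],[-0.4,0,0,1,1],[-0.3,0,0,1,1],[0,0,0,1,1],[0,0,0,1,1]]]'; python3 - <<'E'
from h import *
cv2.imwrite("pics/top3.png",camera("top"))
im=np.hstack([cv2.resize(cv2.imread("pics/top3.png")[130:290,190:350],(400,400),interpolation=2),cv2.resize(camera("scene")[150:280,230:360],(400,400))])
cv2.imwrite("pics/d3.png",im)
E
```

```text
time: 4.4
ee_pos: [0.4896, -0.1615, 0.0362]
tcp_rot: [-180.0, -0.0, 100.8]
wrist_force: [-0.3, 0.9, 0.2]
opening: 0.0529
grasp_force: 0.0
time: 5.2
ee_pos: [0.4772, -0.0954, 0.234]
tcp_rot: [179.9, 0.0, 100.9]
wrist_force: [1.0, 0.2, 1.0]
opening: 0.0535
grasp_force: 0.0
time: 6.0
ee_pos: [0.3486, 0.0417, 0.2371]
tcp_rot: [179.9, 0.1, 141.1]
wrist_force: [-0.3, -0.5, -0.5]
opening: 0.0854
grasp_force: 0.0
```

View pics/d3.png

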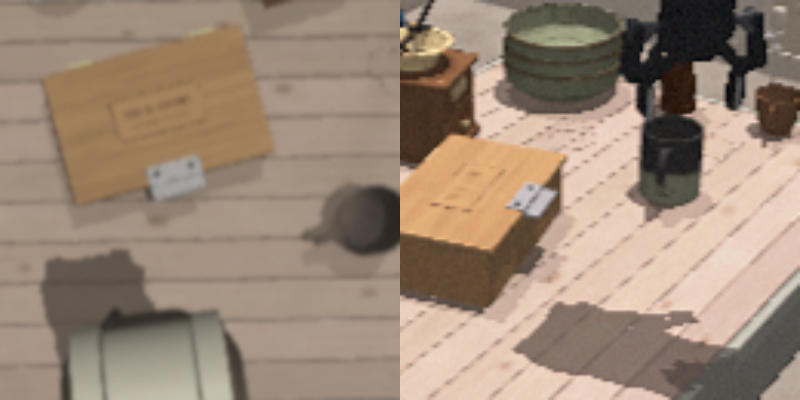

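The mug stands upright, with its rim centred near (336,218) in the full picture, past the chest's right end. Next I'll compute its chest y and the lip's position.

```bash
python3 - <<'E'
from h import *
im=cv2.imread("pics/top3.png");hsv=cv2.cvtColor(im,cv2.COLOR_BGR2HSV)
th=np.radians(14.2);C=np.array([.630,.051]);R=np.array([[np.cos(th),np.sin(th)],[-np.sin(th),np.cos(th)]])
print("mug",R@(ray("top",336.4,217.6,.094)[:2]-C), "chest frame")
m=((hsv[...,1]<30)&(hsv[...,2]>120)).astype(np.uint8);w=np.zeros_like(m);w[185:216,240:280]=1;m*=w
c=max(cv2.findContours(m,0,2)[0],key=cv2.contourArea);b=cv2.boxPoints(cv2.minAreaRect(c))
P=np.array([ray("top",*q,.079)[:2] for q in b]);print(b.round(1).tolist(),P.round(4).tolist(),[(R@(p-C)).round(4).tolist() for p in P])
m=((hsv[...,1]>82)&(hsv[...,2]>90)).astype(np.uint8);m[:135]=0;m[218:]=0;m[:,:195]=0;m[:,310:]=0
m=cv2.morphologyEx(m,2,np.ones((3,3)));c=max(cv2.findContours(m,0,2)[0],key=cv2.contourArea)
P=np.array([ray("top",*q,.08)[:2] for q in cv2.boxPoints(cv2.minAreaRect(c))]);print("chest",P.mean(0))
L=np.array([-.1,0])
for n,v in(("tip",[-.1,0]),("hinge",[.082,0])):print(n,C+R.T@v)
E
```

```text
mug [-0.18825952 -0.20281985] chest frame
[[248.39999389648438, 197.39999389648438], [269.1000061035156, 192.1999969482422], [272.29998779296875, 205.1999969482422], [251.60000610351562, 210.39999389648438]] [[0.5633, 0.0654], [0.5775, 0.0037], [0.5388, -0.0051], [0.5246, 0.0565]] [[-0.0611, 0.0303], [-0.0625, -0.033], [-0.1022, -0.032], [-0.1008, 0.0312]]
chest [0.62929141 0.0512934 ]
tip [0.53305547 0.02646926]
hinge [0.70949452 0.07111521]
```

The mug is at chest y = -0.203, so step 1 is met. Next I'll turn to the lid's heading and test in free air whether the arm reaches the end position above the hinge.

```bash
python3 -m jog '[[[0.2,0.1,0.2,1,1],[0.5,0.1,0.2,1,1],[0.8,0.1,0.1,1,1],[0.9,0.1,0,1,1],[0.9,0.1,0,1,1],[0.9,0,0,1,1],[0.9,0,0,1,1],[0.9,0,0,1,1]]]'; python3 -m jog '[[[0.8,0.1,0,1,1],[0.6,0,0,1,1],[0.2,0,0,0.6,1],[0.2,0,0,0,1],[0.2,0,0,0,1],[0.2,0,0,0,1],[0,0,0,0,1]]]';python3 -c "
from workcell import *
print(sensors.get_obs()['q'])"
```

```text
time: 6.9
ee_pos: [0.6508, 0.0665, 0.2611]
tcp_rot: [-180.0, 0.0, -179.1]
wrist_force: [0.8, 0.3, 0.6]
opening: 0.0852
grasp_force: 0.0
time: 7.6
ee_pos: [0.76, 0.0715, 0.2593]
tcp_rot: [180.0, -0.1, -166.3]
wrist_force: [-0.1, 0.3, -0.9]
opening: 0.0855
grasp_force: 0.0
[ 5.37819504e+00  4.55258311e+01  6.83240311e+01  1.12894416e+02
 -6.94344119e-03 -8.32015170e+00]
```

Reach is fine (x = 0.76 reached). Now I'll go above the lip and descend with the fingers straddling its 64 mm width.

```bash
python3 -m jog '[[[-0.76,-0.15,0,0,1],[-0.76,-0.15,0,0,1],[-0.76,-0.15,0,0,1],[-0.76,-0.15,0,0,1],[-0.75,-0.15,0,0.1,1],[-0.75,-0.15,0,0,1],[0,0,0,0,1],[0,0,0,0,1]]]'; python3 -m jog '[[[0,0,-0.9,0,1],[0,0,-0.9,0,1],[0,0,-0.9,0,1],[0,0,-0.4,0,1],[0,0,0,0,1]]]'
```

```text
time: 8.4
ee_pos: [0.556, 0.0308, 0.2644]
tcp_rot: [-180.0, 0.1, -165.8]
wrist_force: [0.9, -1.0, 0.2]
opening: 0.0856
grasp_force: 0.0
time: 8.9
ee_pos: [0.5557, 0.031, 0.1047]
tcp_rot: [179.9, -0.3, -165.7]
wrist_force: [0.3, -0.1, 0.7]
opening: 0.0856
grasp_force: 0.0
```

```bash
python3 -m jog '[[[-0.23,-0.055,0,0,1],[-0.23,-0.055,0,0,1],[0,0,0,0,1],[0,0,-0.3,0,1],[0,0,-0.3,0,1],[0,0,-0.32,0,1],[0,0,0,0,1]]]'; python3 - <<'E'
from h import *
im=np.hstack([cv2.resize(camera("top")[140:270,200:330],(400,400)),cv2.resize(camera("scene")[150:250,230:330],(400,400),interpolation=2)])
cv2.imwrite("pics/d4.png",im)
E
```

```text
time: 9.6
ee_pos: [0.5324, 0.0253, 0.0591]
tcp_rot: [179.9, -0.3, -165.7]
wrist_force: [-0.7, -0.0, -0.2]
opening: 0.0852
grasp_force: 0.0
```

View pics/d4.png

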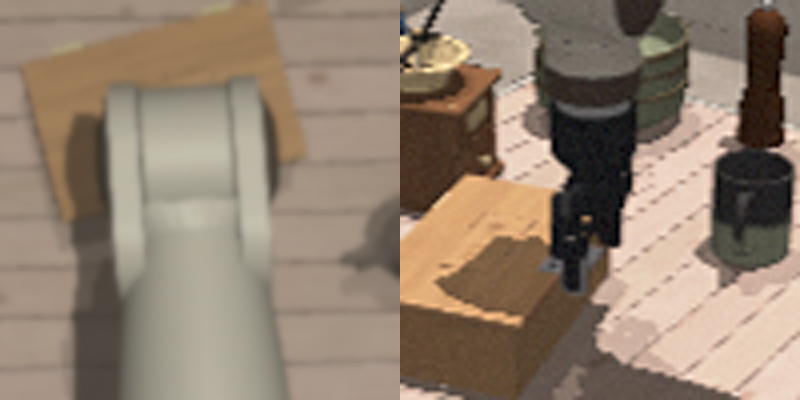

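The near finger stands beside the lip, with its tip at about (572,288) in the right crop, just below the lip. Closing to pinch.

```bash
python3 -m jog '[[[0,0,0,0,0.6],[0,0,0,0,0.6],[0,0,0,0,0.6],[0,0,0,0,0.6]]]' 30; python3 -m jog '[[[0,0,0.1,0,0.5],[0,0,0.1,0,0.5],[0,0,0.2,0,0.5],[0,0,0.2,0,0.5],[0.01,0,0.2,0,0.5],[0,0,0,0,0.5]]]'
```

```text
time: 10.1
ee_pos: [0.5346, 0.0251, 0.0636]
tcp_rot: [-179.9, 0.1, -165.7]
wrist_force: [-0.6, -2.6, 5.3]
opening: 0.0622
grasp_force: 32.2
time: 10.7
ee_pos: [0.5373, 0.026, 0.1046]
tcp_rot: [-180.0, 0.4, -165.7]
wrist_force: [12.4, 1.5, -5.4]
opening: 0.0621
grasp_force: 34.0
```

Pinched (62 mm, 34 N) and lifting. I'll follow the hinge arc (radius 176 mm) in small steps.

```bash
python3 -m jog '[[[0.1,0.02,0,0,0.5],[0.08,0.02,0.25,0,0.5],[0.08,0.02,0.25,0,0.5],[0.12,0.03,0.23,0,0.5],[0.12,0.03,0.23,0,0.5],[0.15,0.04,0.21,0,0.5],[0.15,0.04,0.21,0,0.5],[0,0,0,0,0.5]]]'; python3 - <<'E'
from h import *
im=np.hstack([cv2.resize(camera("top")[120:250,200:330],(400,400)),cv2.resize(camera("scene")[130:260,210:340],(400,400),interpolation=2)])
cv2.imwrite("pics/d5.png",im)
E
```

```text
time: 11.5
ee_pos: [0.5754, 0.0357, 0.1722]
tcp_rot: [180.0, 0.1, -165.7]
wrist_force: [1.5, -0.5, -4.0]
opening: 0.0621
grasp_force: 40.2
```

View pics/d5.png

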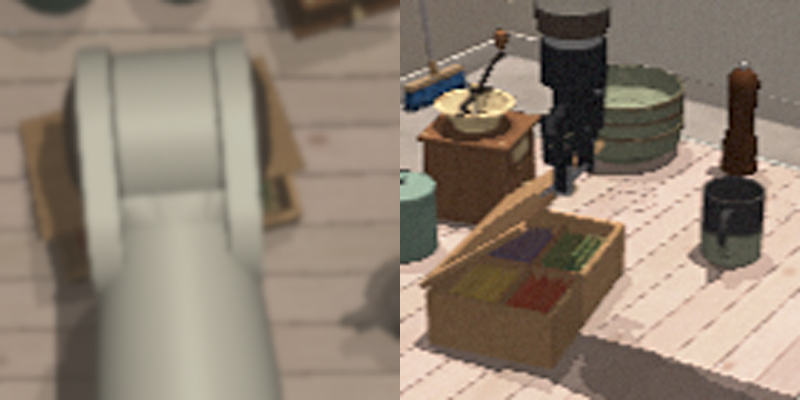

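The lid is lifting cleanly in the pinch, at about 0.7 rad by the arc. Continuing.

```bash
python3 -m jog '[[[0.18,0.05,0.19,0,0.5],[0.18,0.05,0.19,0,0.5],[0.2,0.05,0.16,0,0.5],[0.2,0.05,0.16,0,0.5],[0.23,0.06,0.13,0,0.5],[0.22,0.06,0.13,0,0.5],[0,0,0,0,0.5]]]';python3 -m jog '[[[0.24,0.06,0.1,0,0.5],[0.24,0.06,0.09,0,0.5],[0.25,0.06,0.06,0,0.5],[0.25,0.06,0.05,0,0.5],[0,0,0,0,0.5]]]'
```

```text
time: 12.3
ee_pos: [0.6353, 0.0511, 0.2192]
tcp_rot: [-180.0, -0.0, -165.7]
wrist_force: [0.2, -4.6, -1.5]
opening: 0.0621
grasp_force: 36.2
time: 12.8
ee_pos: [0.6841, 0.0635, 0.2348]
tcp_rot: [180.0, 0.0, -165.6]
wrist_force: [-1.5, -1.8, 4.0]
opening: 0.0623
grasp_force: 36.7
```

```bash
python3 -m jog '[[[0.25,0.06,0.02,0,0.5],[0.25,0.06,0.01,0,0.5],[0.2,0.05,0,0,0.5],[0.18,0.04,-0.02,0,0.5],[0,0,0,0,0.5]]]'; python3 - <<'E'
from h import *
im=np.hstack([cv2.resize(camera("top")[90:220,200:330],(400,400)),cv2.resize(camera("scene")[130:260,210:340],(400,400),interpolation=2)])
cv2.imwrite("pics/d6.png",im)
E
```

```text
time: 13.3
ee_pos: [0.7282, 0.0747, 0.2361]
tcp_rot: [179.9, 0.1, -165.6]
wrist_force: [-0.3, 1.6, 6.5]
opening: 0.0617
grasp_force: 39.9
```

View pics/d6.png

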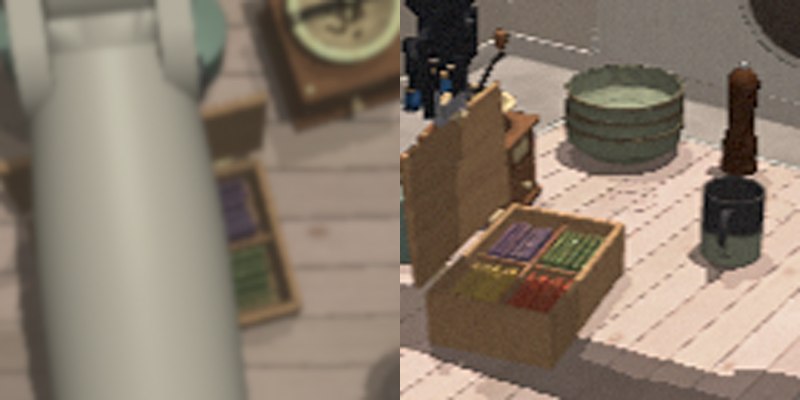

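The lid is upright and tilted back, with the lip still in the fingers and s ≈ 0.2 m, about 1.7 rad. I'll nudge it a little more, release and rise.

```bash
python3 -m jog '[[[0.06,0.015,-0.01,0,0.5],[0,0,0,0,0.5],[0,0,0,0,1],[0,0,0,0,1],[0,0,0,0,1],[0,0,0,0,1],[0,0,0.3,0,1],[0,0,0.6,0,1]]]'; python3 -m jog '[[[0,0,0.8,0,1],[-0.5,0,0.3,0,1],[-0.9,0,0.1,0,1],[-0.9,0,0,0,1],[-0.9,0,0,0,1],[-0.9,0,0,0,1],[-0.9,0,0,0,1],[0,0,0,0,1]]]';python3 -m jog '[[[-0.5,0.9,0,0,1],[-0.5,0.9,0,0,1],[0,0.9,0,0,1],[0,0.9,0,0,1],[0,0,0,0,1],[0,0,0,0,1]]]'; python3 - <<'E'
from h import *
im=np.hstack([cv2.resize(camera("top")[90:290,180:380],(400,400)),cv2.resize(camera("scene")[120:280,200:360],(400,400),interpolation=2)])
cv2.imwrite("pics/d7.png",im)
E
```

```text
time: 14.2
ee_pos: [0.7302, 0.0745, 0.2772]
tcp_rot: [180.0, -0.3, -165.7]
wrist_force: [1.0, 0.4, 0.1]
opening: 0.0854
grasp_force: 0.0
time: 15.0
ee_pos: [0.4913, 0.074, 0.3369]
tcp_rot: [-179.9, 0.5, -165.6]
wrist_force: [0.1, -0.0, -0.7]
opening: 0.0857
grasp_force: 0.0
time: 15.6
ee_pos: [0.4478, 0.2526, 0.3347]
tcp_rot: [-179.9, 0.3, -165.5]
wrist_force: [-0.1, -1.0, 0.5]
opening: 0.0851
grasp_force: 0.0
```

View pics/d7.png

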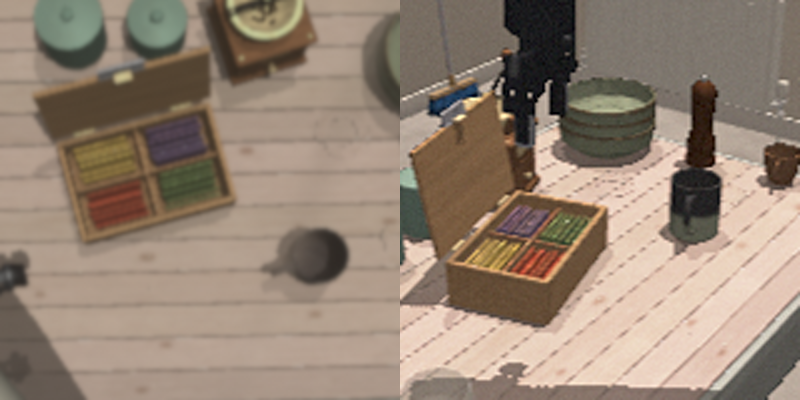

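The lid stands open against its stop, leaning back with the lip at (122,70) in the left crop. The chest is in place, the mug stands upright past its end at (317,256), and the arm is clear of everything. Handing in.

```bash
python3 -c "
from workcell import *
print(ticket.job_done())"
```

```text
the job is handed in; nothing more can be done
None
```

I pushed the mug past the right-hand end of the chest (about 203 mm from its middle) and opened the lid, which stands by itself on its stop in the last picture; I lifted it by pinching the lip's sides, since the tool only points down, and handed the job in at about 16 s, with no verdict returned.

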